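# Find the welded stub with a loose offcut inside

## Task

A bar offcut was left inside one of the three sealed tube stubs before its end was welded shut. Working from the left nest to the right one, lift each stub out, shake it by rocking it end to end, about 30 degrees one way and then the other, to feel whether something rolls about inside, and set it back in its own nest. Then take the one that rattles and finish while holding it: gripped, level and still, held out forward over the solid plate behind the grate, well up off the bench, with the two sound ones left sitting in their nests and nothing else disturbed.

Things in the scene. Friction and masses are not known exactly. Their poses are not given: they have to be found in the camera images.
- stub_a_mid (a point): one of three outwardly identical sealed stubs of plain steel square tube, 110 long (x axis) x 50 wide (y) x 50 high (z), rounded edges, an end plate welded on at each end, a small flat weld button on top near its +x end; 0.29 to 0.72 kg empty, at random, so weight is no guide. Point: its centre. The three start in the nests in random order
- stub_b_mid (a point): one of three outwardly identical sealed stubs of plain steel square tube, 110 long (x axis) x 50 wide (y) x 50 high (z), rounded edges, an end plate welded on at each end, a small flat weld button on top near its +x end; 0.29 to 0.72 kg empty, at random, so weight is no guide. Point: its centre. The three start in the nests in random order
- stub_c_mid (a point): one of three outwardly identical sealed stubs of plain steel square tube, 110 long (x axis) x 50 wide (y) x 50 high (z), rounded edges, an end plate welded on at each end, a small flat weld button on top near its +x end; 0.29 to 0.72 kg empty, at random, so weight is no guide. Point: its centre. The three start in the nests in random order
- stub_a: the stub of this name, origin at the centre of its underside. One of the three holds a round bar offcut, 28 diameter x 37, 0.16 kg, lying crosswise in the 102 long hollow: tipped over 10 degrees it rolls up to 74 along x, knocks, and stays at that end when levelled, which shifts the moment on the gripper by about 0.1 N m. The others are empty: nothing moves in them
- stub_b: the stub of this name, origin at the centre of its underside. One of the three holds a round bar offcut, 28 diameter x 37, 0.16 kg, lying crosswise in the 102 long hollow: tipped over 10 degrees it rolls up to 74 along x, knocks, and stays at that end when levelled, which shifts the moment on the gripper by about 0.1 N m. The others are empty: nothing moves in them
- stub_c: the stub of this name, origin at the centre of its underside. One of the three holds a round bar offcut, 28 diameter x 37, 0.16 kg, lying crosswise in the 102 long hollow: tipped over 10 degrees it rolls up to 74 along x, knocks, and stays at that end when levelled, which shifts the moment on the gripper by about 0.1 N m. The others are empty: nothing moves in them
- fixture: steel fixture plate, 150x370x6, fixed on the grate; origin: centre of its underside. Three nests side by side along its y axis, 115 apart, left = +y. Each: four angle-iron corners, 18 high, 5 clear of the stub all round, reaching 13 in from the stub's ends, so its sides are free in the middle for fingers (65 free between stubs)
- nest_left (a point): the left nest as the robot sees it. Point: the centre of a stub sitting in it, 25 above the fixture plate's top and 32 above the bench; x axis: along the stub, away from the robot
- nest_middle (a point): the middle nest as the robot sees it. Point: the centre of a stub sitting in it, 25 above the fixture plate's top and 32 above the bench; x axis: along the stub, away from the robot
- nest_right (a point): the right nest as the robot sees it. Point: the centre of a stub sitting in it, 25 above the fixture plate's top and 32 above the bench; x axis: along the stub, away from the robot
- plate_edge (a point): a point on the front edge of the solid steel plate at the back of the bench, where the bar grate ends; the edge runs along world y, the plate reaches 210 further from the robot, its top is at z = 0. Held out means: the stub's centre at least 25 past this edge (more is fine) and over 120 above the bench
- t_coupon_mid (a point): T-shaped weld test piece, 55x100x47, on the grate to the right of the fixture; a bystander, not to be moved. Point: its centre
- tungsten_pack_mid (a point): flat pack of electrodes, 54x235x13, on the back plate at the right; a bystander, not to be moved. Point: its centre
- ball_pein_hammer_mid (a point): ball pein hammer with a wooden handle, 128x365x33, lying across the back plate; a bystander, not to be moved. Point: its centre
- marker_mid (a point): paint marker, 13x133x13, on the back plate at the left; a bystander, not to be moved. Point: its centre

How it is judged:
By the outcome, as a careful person would: the job done as asked, in the order asked, and still so for the second after the job is handed in, while the arm keeps its last pose, push and grip.
It also fails if it takes over 72 s, if anything falls off the work surface, if the arm or the gripper's body presses on something with over 40 N, if the wrist force passes 120 N, or if a joint passes its speed limit or range.

## Robot

A 6-joint arm with a two-finger parallel gripper is mounted at the origin on a cart in front of the work surface, level with it; the furniture and walls round the work are solid. World frame = base frame: x ahead of the robot, y to its left, z up, the work surface at z = 0. Lengths are in mm, angles in rad, forces in N, time in s.
With the tool pointing down it reaches from about 350 to 975 mm from the base axis. Payload 7.1 kg.
Tool frame: the origin (TCP) lies at the very end of the fingers, on their centre line; the grasp point (between the pads) lies ctrl.hold_point_z behind it (ctrl.hold_point_z is the distance from the TCP to the grasp point, in mm); z points along the fingers, y is the line along which they close (so a half turn about z gives the same grasp; the last joint's range is limited). The gripper opens to 88 mm and grips with 3 to 60 N. Pads are 20 mm wide; open, the fingers measure 115 mm over their backs; the gripper's body (75 mm by 178 mm) begins 61 mm behind the grasp point.
Start: joints at [1.089, 0.423, 1.63, -0, 1.089, -0.019], TCP at [279.002, 559.252, 222.675] pointing down, gripper open.
Joint ranges: [-3, 3], [-0.9, 2.11], [0.09, 2.58], [-1.31, 4.45], [0.11, 2.69], [-2.54, 2.54]. Speed limits (rad/s): [2.39, 2.39, 3.01, 3.14, 3.14, 3.14].

## Interface

Orientations are given as a rotation vector (axis times angle).
In Python, from workcell import ctrl gives the robot as it stands. The module is installed in compiled form; this text tells all that it offers.
- The arm moves only by the shell command python3 -m creep 'ROWS'. ROWS is JSON, a list of rows, each an object with "translation": the shift along the tool's x, y, z in mm, a list of three; "angular": the turn, a rotation vector about the tool's x, y, z in rad, a list of three; "jaw": the opening, from 0 (shut) to 1 (fully open). A call has exactly 8 rows; each row is the pose to reach, as a shift and turn from the pose commanded when the call began, along the tool's axes at that moment; what a row does not reach only later rows make up. A row lasts 1/8 s, in which the tool goes at most 62.5 mm and 10.7 degrees, less where a joint would pass 70% of its speed; a pose out of reach is approached as far as the arm can. A call with a gripper value outside its range is refused whole. The fingers move at their own pace and stop on an object; the grip force is fixed at half the most. Time passes only in rows, so rows that repeat a pose let the fingers close, or fill a call up. It gives the time, the measured TCP pose, the force, the opening and the grip force at its end, in the units of the state.
- ctrl.get_obs(): the state, without advancing time (a new reading comes with each control period).
- ctrl.get_image(name): name is "side" or "top" or "wrist"; returns the picture (400x640x3 uint8, red, green, blue); there is no depth.
- ctrl.camera_info(name): a dict with "camera_matrix" (3x3 intrinsics, pixels), "world_from_camera" (4x4, takes a point from camera to world coordinates). Camera axes: x right, y up, looking along -z (the intrinsics and any distortion apply to the point x, -y, -z); pixel columns grow to the right and rows downward; lengths in mm; the calibration is good to about 2 mm. The wrist camera is an equidistant fisheye: a pixel r from the principal point sees the ray r / f radians off the axis. A picture is of the moment at which its call begins: read the wrist's pose just before it. camera_info takes no time and is no camera call; for the wrist camera it gives the pose at the moment of the call.
- ctrl.close_job(): hands the job in; it is judged then, once.
Trained networks look in the newest picture that a camera, given by its name, has taken for a name from the list of things; names that differ only in an ending like _2 or _b are one class to them, and where a whole thing is asked for, a point or a joint stands for the part that bears it (a point fixed in the world has none). Each returns a list of dicts, best first, with "score" (0 to 1); they miss things now and then, are a little off and sometimes report something else, mostly with a low value. They report only what shows in the picture. A call takes as long as a camera call.
- ctrl.look_for(camera, label): "rect" ([left, top, right, bottom] in pixels, round what is visible of it).
The state is a dict: "t": time; "qpos": joint angles; "qvel": joint speeds; "joint_torque": joint torques, N m; "ee_pos": TCP position; "orientation": TCP orientation; "ft_force": force on the tool from outside, world axes, zero at the start; "moment": the same for the moment, N m; "width": finger opening in mm; "grasp_force": force on a finger pad.
Only numpy, scipy, OpenCV 4.12 (cv2) and the standard library are available. Lean on these libraries where they do the work, as an engineer would, in place of code of your own. Each camera call takes 0.05 s, during which the arm holds its last target. There are 200 camera calls.

## Working session

There is one attempt and no reset: what is moved stays moved. The work goes in short steps, Python scripts to look and compute and a shell command to move; the robot and the scene stay as the last step left them, time stands still between calls to the robot, and variables do not carry over. Pictures are saved under pics/ and viewed, at most 10 in all, crops included, and the job is handed in when it is done.

```bash
mkdir -p pics; cat > h.py <<'E'
from workcell import ctrl
import numpy as np, cv2
from scipy.spatial.transform import Rotation as R
def ray(cam,px):
    c=ctrl.camera_info(cam);K=np.array(c["camera_matrix"]);T=np.array(c["world_from_camera"])
    d=np.array([(px[0]-K[0,2])/K[0,0],(px[1]-K[1,2])/K[1,1]])
    if cam=="wrist":
        r=np.hypot(*d); v=np.array([d[0]/r*np.sin(r),-d[1]/r*np.sin(r),-np.cos(r)]) if r>0 else np.array([0,0,-1.])
    else: v=np.array([d[0],-d[1],-1])
    return T[:3,3],T[:3,:3]@v
def at_z(cam,px,z):
    o,v=ray(cam,px); return o+v*(z-o[2])/v[2]
def st():
    o=ctrl.get_obs()
    print("t",o["t"],"pos",np.round(o["ee_pos"],1),"rot",np.round(o["orientation"],3),"q",np.round(o["qpos"],2),"F",np.round(o["ft_force"],2),"M",np.round(o["moment"],3),"w",np.round(o["width"],1),"g",np.round(o["grasp_force"],1))
    print("axes",np.round(R.from_rotvec(o["orientation"]).as_matrix(),3).tolist())
E
python3 - <<'E'
from h import *
st(); print(ctrl.hold_point_z)
for c in ["top","side"]:
    im=ctrl.get_image(c); cv2.imwrite(f"pics/{c}0.png",im[:,:,::-1])
    T=np.array(ctrl.camera_info(c)["world_from_camera"]); print(c,np.round(T,2).tolist())
    for l in ["stub_a","fixture","plate_edge"]:
        for d in ctrl.look_for(c,l)[:4]: print(c,l,np.round(d["rect"],1),round(d["score"],2))
E
```

```text
t 0.0 pos [278.8 558.8 221.9] rot [-7.200e-01 -3.057e+00  2.000e-03] q [ 1.09  0.42  1.63  0.    1.09 -0.02] F [ 0.45  0.16 -0.1 ] M [ 0.013  0.037 -0.008] w 88.1 g 0.0
axes [[-0.895, 0.446, -0.001], [0.446, 0.895, -0.001], [0.0, -0.002, -1.0]]
18.700000000000003
top [[0.01, 0.98, -0.17, 410.86], [-1.0, 0.01, 0.02, -77.81], [0.03, 0.17, 0.98, 949.78], [0.0, 0.0, 0.0, 1.0]]
top stub_a [303.  214.9 329.6 262.2] 0.87
top stub_a [252.5 204.5 286.5 252.9] 0.85
top stub_a [351.3 226.9 381.6 273.3] 0.75
top fixture [241.3 201.1 390.7 281.7] 0.61Traceback (most recent call last):
  File "<stdin>", line 7, in <module>
ValueError: it knows: ball_pein_hammer_mid, fixture, marker_mid, nest_left, nest_middle, nest_right, stub, stub_a_mid, stub_b_mid, stub_c_mid, t_coupon_mid, tungsten_pack_mid
```

View pics/top0.png

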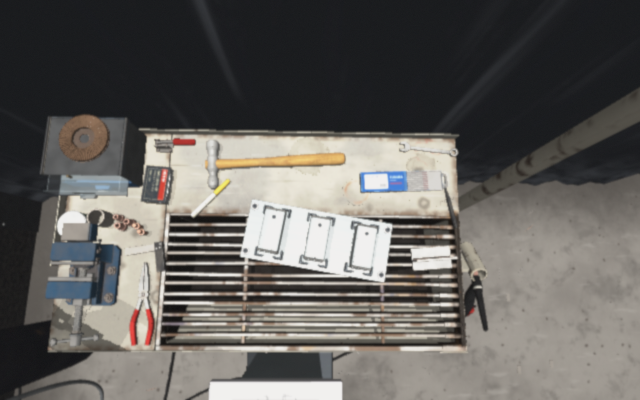

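The top view shows the fixture turned by about 12°, with stubs near pixels (269,230), (318,239) and (365,248). The plate edge is near row 215.

```bash
python3 - <<'E'
from h import *
im=cv2.imread("pics/top0.png")
m=(im.min(2)>190).astype(np.uint8); m[:190]=0;m[300:]=0;m[:,:235]=0;m[:,400:]=0
m=cv2.morphologyEx(m,cv2.MORPH_CLOSE,np.ones((7,7)))
c=max(cv2.findContours(m,0,2)[0],key=cv2.contourArea); r=cv2.minAreaRect(c); b=cv2.boxPoints(r)
P=np.array([at_z("top",p,7)[:2] for p in b]); print("box",b.tolist(),P.round(1).tolist(),"ctr",P.mean(0).round(1))
e=[P[(i+1)%4]-P[i] for i in range(4)]; print([(round(np.linalg.norm(v),1),round(np.degrees(np.arctan2(v[1],v[0])),2)) for v in e])
for rc in [[252.5,204.5,286.5,252.9],[303,214.9,329.6,262.2],[351.3,226.9,381.6,273.3]]:
    print(at_z("top",[(rc[0]+rc[2])/2,(rc[1]+rc[3])/2],45).round(1))
for p in [(180,215),(235,215),(430,217)]: print("edge",at_z("top",p,0).round(1))
for l in ["nest_left","t_coupon_mid","ball_pein_hammer_mid","tungsten_pack_mid","marker_mid"]:
    for d in ctrl.look_for("top",l)[:1]:
        q=d["rect"];print(l,np.round(q,1),round(d["score"],2),at_z("top",[(q[0]+q[2])/2,(q[1]+q[3])/2],20).round(0))
cv2.imwrite("pics/topc.png",cv2.resize(im[190:300,150:470],None,fx=2.5,fy=2.5,interpolation=cv2.INTER_CUBIC))
cv2.imwrite("pics/side0.png",ctrl.get_image("side")[:,:,::-1])
E
```

```text
box [[235.0, 190.0], [399.0, 190.0], [399.0, 283.0], [235.0, 283.0]] [[617.4, 117.0], [622.9, -312.2], [383.1, -304.8], [380.5, 106.1]] ctr [500.9 -98.5]
[(np.float64(429.2), np.float64(-89.27)), (np.float64(239.9), np.float64(178.23)), (np.float64(410.8), np.float64(90.36)), (np.float64(237.2), np.float64(2.64))]
[512.9  20.4  45. ]
[489.8 -94.8  45. ]
[ 462.6 -217.9   45. ]
edge [551.1 256.5   0. ]
edge [552.7 115.4   0. ]
edge [ 553.  -393.5    0. ]
nest_left [240.  199.4 391.1 281.4] 0.78 [487. -93.  20.]
t_coupon_mid [409.7 244.9 454.4 269.3] 0.84 [ 448. -387.   20.]
ball_pein_hammer_mid [206.  137.5 347.2 185.3] 0.65 [692.  10.  20.]
tungsten_pack_mid [362.5 167.8 450.  192.7] 0.88 [ 646. -329.   20.]
marker_mid [190.3 180.2 230.9 219.4] 0.6 [588. 175.  20.]
```

View pics/topc.png

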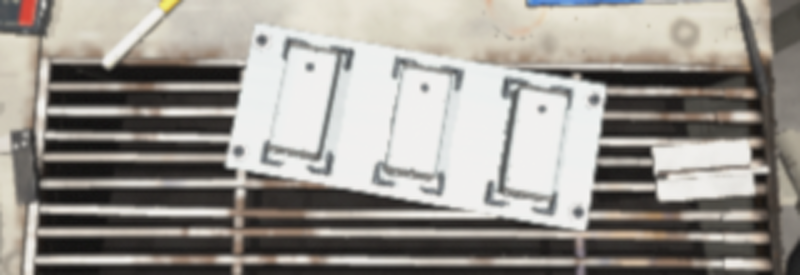

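View pics/side0.png

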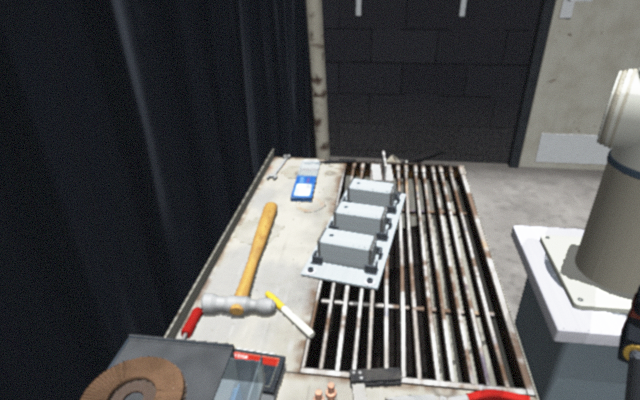

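The crop shows the plate corners and bolts clearly: bolts near (262,40), (594,100), (578,212) and (239,151) in crop pixels. The weld buttons are at the far ends. The side view confirms three stubs sitting in their nests.

```bash
python3 - <<'E'
from h import *
f=lambda p:(p[0]/2.5+150-.3,p[1]/2.5+190-.3)
for n,S,z in [("corner",[(257,24),(607,86),(586,231),(226,166)],7),("bolt",[(262,40),(594,100),(578,212),(239,151)],8)]:
    P=np.array([at_z("top",f(p),z)[:2] for p in S]); print(n,P.round(1).tolist(),P.mean(0).round(1))
    e=[P[(i+1)%4]-P[i] for i in range(4)]; print([(round(np.linalg.norm(v),1),round(np.degrees(np.arctan2(v[1],v[0])),2)) for v in e])
for a,b in [((310,66),(311,100)),((424,87),(415,120)),((541,109),(537,140))]:
    print("button",at_z("top",f(a),58).round(1))
# stub tops: far-left,far-right,near-right,near-left
for S in [[(291,47),(339,52),(322,155),(270,147)],[(402,68),(450,73),(437,177),(386,168)],[(521,86),(571,93),(554,199),(504,191)]]:
    P=np.array([at_z("top",f(p),57)[:2] for p in S]);print("stub",P.mean(0).round(1),[round(np.linalg.norm(P[(i+1)%4]-P[i]),1) for i in range(4)])
E
```

```text
corner [[593.3, 70.7], [532.3, -292.5], [385.1, -267.1], [447.0, 96.3]] [489.4 -98.1]
[(np.float64(368.3), np.float64(-99.53)), (np.float64(149.4), np.float64(170.24)), (np.float64(368.7), np.float64(80.33)), (np.float64(148.5), np.float64(-9.93))]
bolt [[576.3, 64.8], [517.5, -278.4], [403.8, -259.3], [462.1, 83.7]] [489.9 -97.3]
[(np.float64(348.2), np.float64(-99.73)), (np.float64(115.3), np.float64(170.46)), (np.float64(347.9), np.float64(80.36)), (np.float64(115.8), np.float64(-9.41))]
button [542.4   9.7  58. ]
button [ 522.9 -101.6   58. ]
button [ 502.5 -215.7   58. ]
stub [509.4  13.1] [np.float64(47.2), np.float64(101.3), np.float64(50.5), np.float64(99.0)]
stub [489.8 -96.9] [np.float64(47.2), np.float64(101.6), np.float64(49.7), np.float64(98.1)]
stub [ 470.8 -212. ] [np.float64(49.4), np.float64(104.0), np.float64(48.5), np.float64(103.0)]
```

```bash
cat >> h.py <<'E'
YAW=np.radians(-9.7); FC=np.array([489.7,-97.7]); fx=np.array([np.cos(YAW),np.sin(YAW)]); fy=np.array([-fx[1],fx[0]])
NEST={n:FC+k*115*fy for n,k in [("left",1),("middle",0),("right",-1)]}
# tool down, tool y = fixture y, tool x = -fixture x or so
def Rdown(yaw=YAW):
    y=np.array([-np.sin(yaw),np.cos(yaw),0]); z=np.array([0,0,-1.]); return np.column_stack([np.cross(y,z),y,z])
def go(p,Rt,p0,R0):
    print("T",np.round(R0.T@(np.array(p)-p0),1).tolist(),"A",np.round(R.from_matrix(R0.T@Rt).as_rotvec(),3).tolist())
E
python3 - <<'E'
from h import *
print(Rdown().round(3).tolist(),NEST)
o=ctrl.get_obs();R0=R.from_rotvec(o["orientation"]).as_matrix()
go([*NEST["left"],222],Rdown(),np.array([279.002,559.252,222.675]),R0)
E
```

```text
[[-0.986, 0.168, 0.0], [0.168, 0.986, 0.0], [0.0, 0.0, -1.0]] {'left': array([509.07627865,  15.65589895]), 'middle': array([489.7, -97.7]), 'right': array([ 470.32372135, -211.05589895])}
T [-448.6, -383.7, 0.7] A [-0.0, -0.0, -0.293]
```

```bash
python3 -m creep '[{"translation":[-56,-48,0],"angular":[0,0,-0.037],"jaw":1},{"translation":[-100,-86,0],"angular":[0,0,-0.074],"jaw":1},{"translation":[-146,-125,0],"angular":[0,0,-0.11],"jaw":1},{"translation":[-192,-164,0],"angular":[0,0,-0.147],"jaw":1},{"translation":[-238,-203,0],"angular":[0,0,-0.183],"jaw":1},{"translation":[-284,-243,0],"angular":[0,0,-0.22],"jaw":1},{"translation":[-330,-282,0],"angular":[0,0,-0.26],"jaw":1},{"translation":[-376,-321,0],"angular":[0,0,-0.293],"jaw":1}]'; python3 - <<'E'
from h import *
st();o=ctrl.get_obs()
go([*NEST["left"],150],Rdown(),o["ee_pos"],R.from_rotvec(o["orientation"]).as_matrix())
E
```

```text
t: 1.45
ee_pos: [472.8, 102.3, 223.1]
orientation: [0.265, 3.129, 0.001]
ft_force: [0.2, 0.6, -0.6]
width: 87.9
grasp_force: 0.0
t 1.45 pos [472.8 102.3 223.1] rot [2.650e-01 3.129e+00 1.000e-03] q [ 0.19  0.21  1.94  0.    0.99 -1.21] F [ 0.23  0.64 -0.57] M [ 0.074  0.024 -0.026] w 87.9 g 0.0
axes [[-0.986, 0.168, 0.001], [0.168, 0.986, 0.0], [-0.001, 0.0, -1.0]]
T [-50.2, -79.3, 73.1] A [0.0, 0.001, 0.001]
```

```bash
python3 -m creep '[{"translation":[-20,-32,20],"angular":[0,0,0],"jaw":1},{"translation":[-40,-65,40],"angular":[0,0,0],"jaw":1},{"translation":[-51,-81,60],"angular":[0,0,0],"jaw":1},{"translation":[-51,-81,72],"angular":[0,0,0],"jaw":1},{"translation":[-51,-81,72],"angular":[0,0,0],"jaw":1},{"translation":[-51,-81,72],"angular":[0,0,0],"jaw":1},{"translation":[-51,-81,72],"angular":[0,0,0],"jaw":1},{"translation":[-51,-81,72],"angular":[0,0,0],"jaw":1}]'; python3 - <<'E'
from h import *
st();cv2.imwrite("pics/w1.png",ctrl.get_image("wrist")[:,:,::-1])
c=ctrl.camera_info("wrist");print(np.round(c["world_from_camera"],2).tolist(),np.round(c["camera_matrix"],1).tolist())
for d in ctrl.look_for("wrist","stub")[:4]: print(np.round(d["rect"],1),round(d["score"],2))
E
```

```text
t: 2.45
ee_pos: [508.9, 16.1, 151.3]
orientation: [0.265, 3.129, 0.0]
ft_force: [-0.1, 0.4, 0.3]
width: 87.6
grasp_force: 0.0
t 2.45 pos [508.9  16.1 151.3] rot [0.265 3.129 0.   ] q [ 0.01  0.36  1.94  0.    0.85 -1.39] F [-0.05  0.39  0.27] M [ 0.039 -0.04  -0.016] w 87.6 g 0.0
axes [[-0.986, 0.168, 0.001], [0.168, 0.986, 0.0], [-0.001, 0.0, -1.0]]
[[0.17, -0.94, -0.29, 428.93], [0.99, 0.16, 0.05, 29.34], [-0.0, -0.29, 0.96, 313.12], [0.0, 0.0, 0.0, 1.0]] [[309.7, 0.0, 323.2], [0.0, 309.7, 199.8], [0.0, 0.0, 1.0]]
[294.7 136.7 351.4 260.8] 0.83
[172.2 140.3 239.9 254. ] 0.7
[ 83.4 143.7 151.1 248.4] 0.59
[ 82.4 113.3 397.  256.6] 0.59
```

View pics/w1.png

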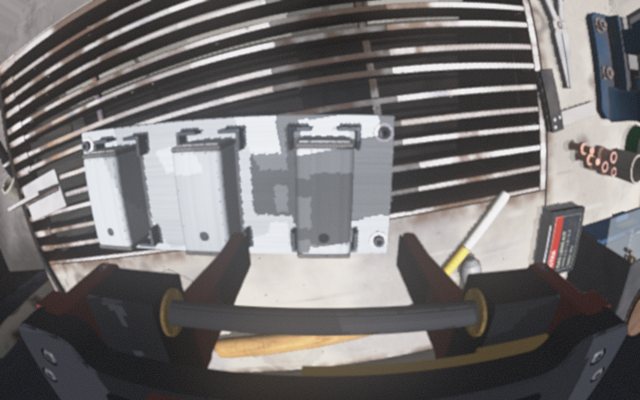

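The wrist view shows the left stub between the fingers, its top running from about (298,141)–(353,141) at the near end to (299,252)–(352,253) at the far end. I'll check the centring numerically.

```bash
python3 - <<'E'
from h import *
for n,S in [("left",[(298,142),(354,140),(352,250),(299,250)]),("mid",[(173,146),(231,142),(238,247),(185,249)]),("right",[(84,152),(133,149),(141,245),(97,245)])]:
    P=np.array([at_z("wrist",p,57)[:2] for p in S]);print(n,P.round(1).tolist(),P.mean(0).round(1))
    e=P[2:4].mean(0)-P[:2].mean(0); print(np.linalg.norm(e),np.degrees(np.arctan2(e[1],e[0])),np.linalg.norm(P[0]-P[1]))
    print("button")
for p in [(324,238),(204,238),(112,236)]: print(at_z("wrist",p,58).round(1))
E
```

```text
left [[453.3, 3.8], [459.4, 49.8], [558.3, 33.9], [550.1, -14.2]] [505.3  18.3]
99.29378533152797 -9.801126441817754 46.43659098653615
button
mid [[433.7, -108.5], [442.3, -52.8], [538.5, -70.8], [533.3, -127.2]] [486.9 -89.8]
99.62025896137716 -10.621403135997058 56.37545515951678
button
right [[413.1, -220.6], [426.2, -153.4], [522.8, -179.6], [515.9, -245.8]] [ 469.5 -199.9]
102.98934049486728 -14.434511394577864 68.46513341057886
button
[541.4  10.6  58. ]
[ 524.2 -102.    58. ]
[ 507.8 -215.3   58. ]
```

```bash
python3 -m creep '[{"translation":[0,0,45],"angular":[0,0,0],"jaw":1},{"translation":[0,0,90],"angular":[0,0,0],"jaw":1},{"translation":[0,0,120],"angular":[0,0,0],"jaw":1},{"translation":[0,0,135],"angular":[0,0,0],"jaw":1},{"translation":[0,0,135],"angular":[0,0,0],"jaw":1},{"translation":[0,0,135],"angular":[0,0,0],"jaw":0.4},{"translation":[0,0,135],"angular":[0,0,0],"jaw":0.3},{"translation":[0,0,135],"angular":[0,0,0],"jaw":0.3}]'; python3 -c "
from h import *
st()"
```

```text
t: 3.55
ee_pos: [509.3, 15.7, 16.5]
orientation: [0.266, 3.129, 0.0]
ft_force: [0.9, 0.0, 0.2]
width: 61.4
grasp_force: 0.0
t 3.55 pos [509.3  15.7  16.5] rot [0.266 3.129 0.   ] q [ 0.01  0.6   1.98 -0.    0.56 -1.39] F [0.87 0.03 0.23] M [ 0.039  0.021 -0.009] w 61.4 g 0.0
axes [[-0.986, 0.169, 0.001], [0.169, 0.986, -0.0], [-0.001, 0.0, -1.0]]
```

Next: close fully, then lift within the same call.

```bash
python3 -m creep '[{"translation":[0,0,0],"angular":[0,0,0],"jaw":0.2},{"translation":[0,0,0],"angular":[0,0,0],"jaw":0.2},{"translation":[0,0,0],"angular":[0,0,0],"jaw":0.2},{"translation":[0,0,0],"angular":[0,0,0],"jaw":0.2},{"translation":[0,0,-15],"angular":[0,0,0],"jaw":0.2},{"translation":[0,0,-50],"angular":[0,0,0],"jaw":0.2},{"translation":[0,0,-100],"angular":[0,0,0],"jaw":0.2},{"translation":[0,0,-130],"angular":[0,0,0],"jaw":0.2}]'; python3 -c "
from h import *
st()"
```

```text
t: 4.55
ee_pos: [508.9, 15.6, 148.1]
orientation: [0.266, 3.129, -0.0]
ft_force: [-0.3, -0.1, -3.8]
width: 49.7
grasp_force: 30.0
t 4.55 pos [508.9  15.6 148.1] rot [ 0.266  3.129 -0.   ] q [ 0.01  0.36  1.94 -0.    0.84 -1.39] F [-0.33 -0.05 -3.83] M [ 0.025 -0.044 -0.006] w 49.7 g 30.0
axes [[-0.986, 0.169, 0.002], [0.169, 0.986, -0.0], [-0.002, 0.0, -1.0]]
```

```bash
cat > obs.py <<'E'
from h import *
a=[]
for i in range(4):
    o=ctrl.get_obs(); a.append(np.r_[o["ft_force"],o["moment"],o["joint_torque"][4]])
    if i<3: ctrl.get_image("side")
st(); A=np.array(a); M=A[:,3:6].mean(0); print("F",A[:,:3].mean(0).round(2),"M",M.round(3),"M about fy",round(M[:2]@fy,3),"sd",A[:,3:6].std(0).round(3))
E
python3 obs.py
python3 -m creep '[{"translation":[0,0,0],"angular":[0,0.17,0],"jaw":0.2},{"translation":[0,0,0],"angular":[0,0.35,0],"jaw":0.2},{"translation":[0,0,0],"angular":[0,0.524,0],"jaw":0.2},{"translation":[0,0,0],"angular":[0,0.524,0],"jaw":0.2},{"translation":[0,0,0],"angular":[0,0.524,0],"jaw":0.2},{"translation":[0,0,0],"angular":[0,0.35,0],"jaw":0.2},{"translation":[0,0,0],"angular":[0,0.17,0],"jaw":0.2},{"translation":[0,0,0],"angular":[0,0,0],"jaw":0.2}]'; python3 obs.py
```

```text
t 4.7 pos [509.3  15.7 147. ] rot [0.266 3.127 0.   ] q [ 0.01  0.36  1.94 -0.    0.83 -1.39] F [ 0.5  -0.27 -4.12] M [ 0.016 -0.037 -0.009] w 50.0 g 30.0
axes [[-0.986, 0.169, 0.003], [0.169, 0.986, -0.0], [-0.003, 0.0, -1.0]]
F [ 0.67 -0.38 -3.61] M [ 0.029 -0.056  0.001] M about fy -0.05 sd [0.01  0.02  0.015]
t: 5.7
ee_pos: [507.7, 15.9, 146.9]
orientation: [0.265, 3.122, -0.0]
ft_force: [0.1, 0.1, -4.4]
width: 49.7
grasp_force: 30.0
t 5.85 pos [505.7  16.2 146.7] rot [-0.265 -3.129 -0.   ] q [ 0.01  0.36  1.95  0.    0.84 -1.39] F [ 0.49  0.02 -4.42] M [ 0.04   0.025 -0.016] w 50.0 g 30.0
axes [[-0.986, 0.168, -0.001], [0.168, 0.986, 0.0], [0.001, -0.0, -1.0]]
F [-2.   -0.03 -4.07] M [0.025 0.183 0.025] M about fy 0.185 sd [0.03  0.204 0.03 ]
```

```bash
python3 -m creep '[{"translation":[0,0,0],"angular":[0,-0.17,0],"jaw":0.2},{"translation":[0,0,0],"angular":[0,-0.35,0],"jaw":0.2},{"translation":[0,0,0],"angular":[0,-0.524,0],"jaw":0.2},{"translation":[0,0,0],"angular":[0,-0.524,0],"jaw":0.2},{"translation":[0,0,0],"angular":[0,-0.524,0],"jaw":0.2},{"translation":[0,0,0],"angular":[0,-0.35,0],"jaw":0.2},{"translation":[0,0,0],"angular":[0,-0.17,0],"jaw":0.2},{"translation":[0,0,0],"angular":[0,0,0],"jaw":0.2}]'; python3 obs.py
```

```text
t: 6.85
ee_pos: [507.3, 16.5, 145.4]
orientation: [0.263, 2.953, -0.056]
ft_force: [-0.5, -1.9, -5.3]
width: 50.1
grasp_force: 30.0
t 7.0 pos [512.   15.  146.6] rot [ 0.267  2.938 -0.062] q [ 0.05  0.31  2.05 -0.12  0.6  -1.25] F [-0.91 -0.62 -4.4 ] M [0.053 0.205 0.002] w 50.3 g 30.0
axes [[-0.966, 0.183, 0.185], [0.175, 0.983, -0.058], [-0.192, -0.024, -0.981]]
F [ 1.53 -0.74 -4.08] M [0.009 0.061 0.012] M about fy 0.062 sd [0.112 0.192 0.03 ]
```

The second rock fell short because q5 was near its singular region. I'll go higher and level out, then redo it there.

```bash
python3 - <<'E'
from h import *
o=ctrl.get_obs()
go([560,15.7,240],Rdown(0.0),o["ee_pos"],R.from_rotvec(o["orientation"]).as_matrix())
E
```

```text
T [-64.2, 7.2, -82.8] A [-0.042, 0.191, -0.181]
```

```bash
python3 -m creep '[{"translation":[-16,2,-20],"angular":[-0.01,0.048,-0.045],"jaw":0.2},{"translation":[-32,4,-40],"angular":[-0.021,0.095,-0.09],"jaw":0.2},{"translation":[-48,5,-61],"angular":[-0.032,0.143,-0.136],"jaw":0.2},{"translation":[-64,7,-83],"angular":[-0.042,0.191,-0.181],"jaw":0.2},{"translation":[-64,7,-83],"angular":[-0.042,0.191,-0.181],"jaw":0.2},{"translation":[-64,7,-83],"angular":[-0.042,0.191,-0.181],"jaw":0.2},{"translation":[-64,7,-83],"angular":[-0.042,0.191,-0.181],"jaw":0.2},{"translation":[-64,7,-83],"angular":[-0.042,0.191,-0.181],"jaw":0.2}]'; python3 obs.py
```

```text
t: 8.0
ee_pos: [555.9, 16.1, 238.2]
orientation: [0.003, -3.136, -0.001]
ft_force: [-0.3, 0.7, -3.8]
width: 49.8
grasp_force: 30.0
t 8.15 pos [556.6  16.2 238.8] rot [ 3.000e-03 -3.137e+00 -2.000e-03] q [ 0.01  0.31  1.76  0.    1.07 -1.57] F [-0.05 -0.19 -4.73] M [ 0.04  -0.003 -0.029] w 49.8 g 30.0
axes [[-1.0, -0.002, -0.005], [-0.002, 1.0, 0.001], [0.005, 0.001, -1.0]]
F [ 0.08  0.1  -4.35] M [0.034 0.018 0.001] M about fy 0.023 sd [0.027 0.015 0.02 ]
```

```bash
sed -i 's/range(4)/range(9)/; s/i<3/i<8/; s/a=\[\]/a=[]/; s/A=np.array(a)/A=np.array(a[4:])/' obs.py
python3 -m creep '[{"translation":[0,0,0],"angular":[0,0.17,0],"jaw":0.2},{"translation":[0,0,0],"angular":[0,0.35,0],"jaw":0.2},{"translation":[0,0,0],"angular":[0,0.524,0],"jaw":0.2},{"translation":[0,0,0],"angular":[0,0.524,0],"jaw":0.2},{"translation":[0,0,0],"angular":[0,0.35,0],"jaw":0.2},{"translation":[0,0,0],"angular":[0,0.17,0],"jaw":0.2},{"translation":[0,0,0],"angular":[0,0,0],"jaw":0.2},{"translation":[0,0,0],"angular":[0,0,0],"jaw":0.2}]'; python3 obs.py
```

```text
t: 9.15
ee_pos: [553.7, 16.2, 240.5]
orientation: [0.004, -3.139, -0.002]
ft_force: [0.4, -0.6, -3.9]
width: 49.9
grasp_force: 30.0
t 9.55 pos [557.5  16.2 238.5] rot [ 4.000e-03 -3.136e+00 -2.000e-03] q [ 0.01  0.31  1.76  0.    1.08 -1.57] F [-0.11  0.26 -3.5 ] M [ 0.06  -0.064 -0.045] w 49.7 g 30.0
axes [[-1.0, -0.002, -0.005], [-0.002, 1.0, 0.002], [0.005, 0.002, -1.0]]
F [ 0.   -0.07 -4.09] M [ 0.027 -0.01  -0.022] M about fy -0.005 sd [0.03  0.034 0.017]
```

```bash
python3 -m creep '[{"translation":[0,0,0],"angular":[0,-0.17,0],"jaw":0.2},{"translation":[0,0,0],"angular":[0,-0.35,0],"jaw":0.2},{"translation":[0,0,0],"angular":[0,-0.524,0],"jaw":0.2},{"translation":[0,0,0],"angular":[0,-0.524,0],"jaw":0.2},{"translation":[0,0,0],"angular":[0,-0.35,0],"jaw":0.2},{"translation":[0,0,0],"angular":[0,-0.17,0],"jaw":0.2},{"translation":[0,0,0],"angular":[0,0,0],"jaw":0.2},{"translation":[0,0,0],"angular":[0,0,0],"jaw":0.2}]'; python3 obs.py; python3 - <<'E'
from h import *
o=ctrl.get_obs()
go([509.1,15.7,150],Rdown(),o["ee_pos"],R.from_rotvec(o["orientation"]).as_matrix())
E
```

```text
t: 10.55
ee_pos: [560.9, 16.2, 239.7]
orientation: [0.004, -3.138, -0.003]
ft_force: [-0.3, 0.0, -4.5]
width: 50.1
grasp_force: 30.0
t 10.95 pos [556.2  16.2 239.3] rot [ 4.000e-03 -3.138e+00 -2.000e-03] q [ 0.01  0.31  1.77  0.    1.07 -1.57] F [ 0.57  0.72 -4.41] M [0.011 0.025 0.001] w 50.0 g 30.0
axes [[-1.0, -0.002, -0.004], [-0.002, 1.0, 0.002], [0.004, 0.002, -1.0]]
F [-0.19  0.21 -4.11] M [ 0.027  0.014 -0.   ] M about fy 0.018 sd [0.015 0.019 0.029]
T [46.8, -0.6, 89.5] A [0.001, -0.004, 0.172]
```

No rattle in the left one (moment change about 0.02 N·m). I'll put it back.

```bash
python3 -m creep '[{"translation":[12,0,22],"angular":[0,0,0.043],"jaw":0.2},{"translation":[23,0,45],"angular":[0,0,0.086],"jaw":0.2},{"translation":[35,0,67],"angular":[0,0,0.13],"jaw":0.2},{"translation":[47,-0.6,90],"angular":[0,-0.004,0.172],"jaw":0.2},{"translation":[47,-0.6,120],"angular":[0,-0.004,0.172],"jaw":0.2},{"translation":[47,-0.6,150],"angular":[0,-0.004,0.172],"jaw":0.2},{"translation":[47,-0.6,180],"angular":[0,-0.004,0.172],"jaw":0.2},{"translation":[47,-0.6,180],"angular":[0,-0.004,0.172],"jaw":0.2}]'; python3 - <<'E'
from h import *
ctrl.get_image("wrist");im=ctrl.get_image("side");st();o=ctrl.get_obs()
cv2.imwrite("pics/s1.png",cv2.resize(im[150:310,250:450],None,fx=3,fy=3)[:,:,::-1])
go([509.1,15.7,18],Rdown(),o["ee_pos"],R.from_rotvec(o["orientation"]).as_matrix())
E
```

```text
t: 11.95
ee_pos: [507.4, 15.8, 58.0]
orientation: [-0.266, -3.126, -0.001]
ft_force: [-0.9, 0.2, -4.8]
width: 50.0
grasp_force: 30.0
t 12.05 pos [509.5  15.8  60. ] rot [2.66e-01 3.13e+00 2.00e-03] q [ 0.01  0.52  1.98  0.    0.65 -1.4 ] F [ 0.38 -0.05 -3.87] M [-0.002 -0.009  0.005] w 49.8 g 30.0
axes [[-0.986, 0.169, 0.0], [0.169, 0.986, 0.001], [-0.0, 0.001, -1.0]]
T [0.3, -0.2, 42.0] A [0.001, 0.0, -0.0]
```

View pics/s1.png

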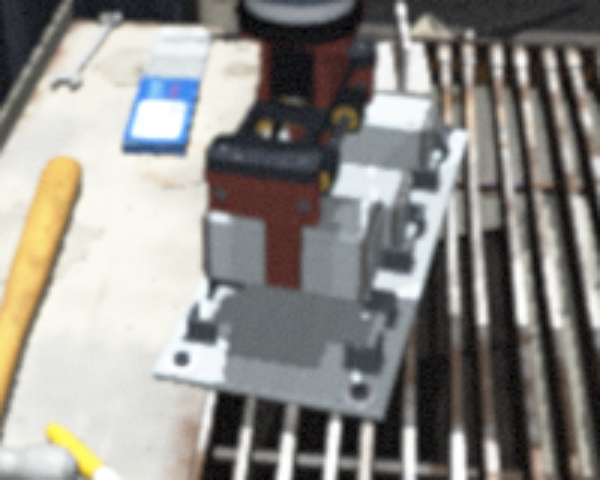

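The side crop shows the left stub hanging level over its nest. Lowering it now and releasing.

```bash
python3 -m creep '[{"translation":[0,0,15],"angular":[0,0,0],"jaw":0.2},{"translation":[0,0,28],"angular":[0,0,0],"jaw":0.2},{"translation":[0,0,38],"angular":[0,0,0],"jaw":0.2},{"translation":[0,0,43],"angular":[0,0,0],"jaw":0.2},{"translation":[0,0,43],"angular":[0,0,0],"jaw":0.2},{"translation":[0,0,43],"angular":[0,0,0],"jaw":1},{"translation":[0,0,43],"angular":[0,0,0],"jaw":1},{"translation":[0,0,43],"angular":[0,0,0],"jaw":1}]'; python3 -c "
from h import *
st()"
```

```text
t: 13.05
ee_pos: [509.3, 15.9, 16.5]
orientation: [0.266, 3.13, 0.002]
ft_force: [0.8, -0.1, 0.5]
width: 76.2
grasp_force: 0.0
t 13.05 pos [509.3  15.9  16.5] rot [2.66e-01 3.13e+00 2.00e-03] q [ 0.01  0.6   1.98  0.    0.56 -1.4 ] F [ 0.75 -0.14  0.53] M [ 0.06  -0.023 -0.037] w 76.2 g 0.0
axes [[-0.986, 0.169, 0.0], [0.169, 0.986, 0.001], [-0.0, 0.001, -1.0]]
```

```bash
python3 -m creep '[{"translation":[0,0,0],"angular":[0,0,0],"jaw":1},{"translation":[0,0,-35],"angular":[0,0,0],"jaw":1},{"translation":[0,0,-80],"angular":[0,0,0],"jaw":1},{"translation":[0,-15,-110],"angular":[0,0,0],"jaw":1},{"translation":[0,-55,-110],"angular":[0,0,0],"jaw":1},{"translation":[0,-90,-110],"angular":[0,0,0],"jaw":1},{"translation":[0,-115,-110],"angular":[0,0,0],"jaw":1},{"translation":[0,-115,-110],"angular":[0,0,0],"jaw":1}]'; python3 - <<'E'
from h import *
im=ctrl.get_image("wrist");cv2.imwrite("pics/w2.png",im[:,:,::-1]);ctrl.get_image("side")
st();o=ctrl.get_obs()
go([*NEST["middle"],16],Rdown(),o["ee_pos"],R.from_rotvec(o["orientation"]).as_matrix())
E
```

```text
t: 14.05
ee_pos: [489.4, -98.8, 126.2]
orientation: [-0.27, -3.13, -0.002]
ft_force: [-0.4, -0.2, -0.3]
width: 88.0
grasp_force: 0.0
t 14.15 pos [489.6 -97.4 126.1] rot [-2.67e-01 -3.13e+00 -2.00e-03] q [-0.22  0.39  1.97  0.    0.78 -1.62] F [ 0.08 -0.01 -0.12] M [ 0.021 -0.026 -0.029] w 87.6 g 0.0
axes [[-0.986, 0.17, -0.0], [0.17, 0.986, 0.001], [0.001, 0.001, -1.0]]
T [-0.2, -0.4, 110.1] A [0.001, -0.001, -0.001]
```

View pics/w2.png

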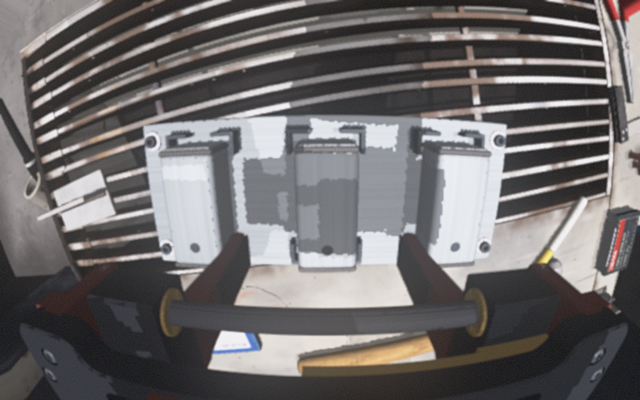

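The left stub (around (460,205)) is seated in its nest, and the middle one (326,205) is centred between the fingers.

```bash
python3 -m creep '[{"translation":[0,0,45],"angular":[0,0,0],"jaw":1},{"translation":[0,0,85],"angular":[0,0,0],"jaw":1},{"translation":[0,0,110],"angular":[0,0,0],"jaw":1},{"translation":[0,0,110],"angular":[0,0,0],"jaw":0.5},{"translation":[0,0,110],"angular":[0,0,0],"jaw":0.2},{"translation":[0,0,110],"angular":[0,0,0],"jaw":0.2},{"translation":[0,0,110],"angular":[0,0,0],"jaw":0.2},{"translation":[0,0,110],"angular":[0,0,0],"jaw":0.2}]'; python3 - <<'E'
from h import *
for i in range(3): ctrl.get_image("side")
st();o=ctrl.get_obs()
go([548,-115,240],Rdown(-0.21),o["ee_pos"],R.from_rotvec(o["orientation"]).as_matrix())
E
```

```text
t: 15.15
ee_pos: [490.4, -97.4, 17.1]
orientation: [0.266, 3.129, 0.002]
ft_force: [-0.1, 3.7, 7.3]
width: 50.4
grasp_force: 30.0
t 15.3 pos [490.4 -97.4  17.1] rot [2.660e-01 3.129e+00 2.000e-03] q [-0.22  0.59  2.    0.    0.55 -1.62] F [-0.83  3.29  7.49] M [ 0.537 -0.009  0.04 ] w 50.1 g 30.0
axes [[-0.986, 0.169, 0.001], [0.169, 0.986, 0.001], [-0.001, 0.001, -1.0]]
T [-60.0, -7.3, -222.8] A [0.001, 0.001, 0.04]
```

```bash
python3 -m creep '[{"translation":[0,0,-20],"angular":[0,0,0],"jaw":0.2},{"translation":[0,0,-50],"angular":[0,0,0],"jaw":0.2},{"translation":[-10,0,-95],"angular":[0,0,0.01],"jaw":0.2},{"translation":[-25,-3,-140],"angular":[0,0,0.02],"jaw":0.2},{"translation":[-45,-5,-185],"angular":[0,0,0.03],"jaw":0.2},{"translation":[-60,-7,-215],"angular":[0,0,0.04],"jaw":0.2},{"translation":[-60,-7,-223],"angular":[0,0,0.04],"jaw":0.2},{"translation":[-60,-7,-223],"angular":[0,0,0.04],"jaw":0.2}]'; python3 obs.py
python3 -m creep '[{"translation":[0,0,0],"angular":[0,0.17,0],"jaw":0.2},{"translation":[0,0,0],"angular":[0,0.35,0],"jaw":0.2},{"translation":[0,0,0],"angular":[0,0.524,0],"jaw":0.2},{"translation":[0,0,0],"angular":[0,0.524,0],"jaw":0.2},{"translation":[0,0,0],"angular":[0,0.35,0],"jaw":0.2},{"translation":[0,0,0],"angular":[0,0.17,0],"jaw":0.2},{"translation":[0,0,0],"angular":[0,0,0],"jaw":0.2},{"translation":[0,0,0],"angular":[0,0,0],"jaw":0.2}]'; python3 obs.py
```

```text
t: 16.3
ee_pos: [546.3, -114.5, 238.0]
orientation: [-0.328, -3.122, -0.002]
ft_force: [-0.2, 0.8, -5.5]
width: 49.9
grasp_force: 30.0
t 16.7 pos [ 547.3 -114.7  238.4] rot [-3.280e-01 -3.123e+00 -2.000e-03] q [-0.23  0.31  1.76  0.    1.07 -1.59] F [-0.71 -0.88 -5.51] M [ 0.03  -0.006 -0.061] w 49.7 g 30.0
axes [[-0.978, 0.208, -0.002], [0.208, 0.978, 0.001], [0.002, 0.001, -1.0]]
F [ 0.01 -0.27 -5.18] M [ 0.015 -0.007 -0.014] M about fy -0.004 sd [0.032 0.018 0.074]
t: 17.7
ee_pos: [544.5, -114.1, 240.3]
orientation: [0.329, 3.124, 0.002]
ft_force: [-0.0, 0.8, -5.9]
width: 50.0
grasp_force: 30.0
t 18.1 pos [ 548.3 -114.9  238.6] rot [-3.280e-01 -3.123e+00 -2.000e-03] q [-0.23  0.31  1.76  0.    1.07 -1.59] F [ 0.17 -0.08 -5.01] M [ 0.011 -0.005  0.012] w 50.0 g 30.0
axes [[-0.978, 0.208, -0.001], [0.208, 0.978, 0.001], [0.002, 0.001, -1.0]]
F [ 0.15  0.27 -5.37] M [ 0.021  0.015 -0.021] M about fy 0.018 sd [0.026 0.021 0.022]
```

```bash
python3 -m creep '[{"translation":[0,0,0],"angular":[0,-0.17,0],"jaw":0.2},{"translation":[0,0,0],"angular":[0,-0.35,0],"jaw":0.2},{"translation":[0,0,0],"angular":[0,-0.524,0],"jaw":0.2},{"translation":[0,0,0],"angular":[0,-0.524,0],"jaw":0.2},{"translation":[0,0,0],"angular":[0,-0.35,0],"jaw":0.2},{"translation":[0,0,0],"angular":[0,-0.17,0],"jaw":0.2},{"translation":[0,0,0],"angular":[0,0,0],"jaw":0.2},{"translation":[0,0,0],"angular":[0,0,0],"jaw":0.2}]'; python3 obs.py; python3 - <<'E'
from h import *
o=ctrl.get_obs()
go([490.4,-97.4,60],Rdown(),o["ee_pos"],R.from_rotvec(o["orientation"]).as_matrix())
E
```

```text
t: 19.1
ee_pos: [551.7, -115.8, 239.8]
orientation: [0.329, 3.124, 0.001]
ft_force: [0.1, -1.0, -5.3]
width: 49.8
grasp_force: 30.0
t 19.5 pos [ 547.  -114.7  239.3] rot [-3.290e-01 -3.124e+00 -2.000e-03] q [-0.23  0.31  1.76  0.    1.07 -1.59] F [-0.5   0.13 -5.03] M [ 0.02   0.01  -0.002] w 49.9 g 30.0
axes [[-0.978, 0.208, -0.0], [0.208, 0.978, 0.001], [0.0, 0.001, -1.0]]
F [-0.42 -0.45 -5.12] M [ 0.021  0.005 -0.024] M about fy 0.009 sd [0.027 0.017 0.022]
T [58.9, 4.9, 179.3] A [0.001, -0.0, -0.04]
```

The middle one is sound too, with a change of about 0.01 N·m. Setting it back.

```bash
python3 -m creep '[{"translation":[20,2,35],"angular":[0,0,-0.01],"jaw":0.2},{"translation":[40,3,70],"angular":[0,0,-0.03],"jaw":0.2},{"translation":[59,5,105],"angular":[0,0,-0.04],"jaw":0.2},{"translation":[59,5,140],"angular":[0,0,-0.04],"jaw":0.2},{"translation":[59,5,165],"angular":[0,0,-0.04],"jaw":0.2},{"translation":[59,5,179],"angular":[0,0,-0.04],"jaw":0.2},{"translation":[59,5,179],"angular":[0,0,-0.04],"jaw":0.2},{"translation":[59,5,179],"angular":[0,0,-0.04],"jaw":0.2}]'; python3 - <<'E'
from h import *
for i in range(3): ctrl.get_image("side")
st();o=ctrl.get_obs()
go([490.4,-97.4,17],Rdown(),o["ee_pos"],R.from_rotvec(o["orientation"]).as_matrix())
E
```

```text
t: 20.5
ee_pos: [491.7, -97.6, 61.0]
orientation: [0.266, 3.129, 0.002]
ft_force: [0.0, 0.7, -4.8]
width: 50.2
grasp_force: 30.0
t 20.65 pos [491.7 -97.6  61. ] rot [2.660e-01 3.129e+00 1.000e-03] q [-0.22  0.5   1.99  0.    0.64 -1.62] F [-0.81  0.33 -5.93] M [0.049 0.018 0.017] w 49.7 g 30.0
axes [[-0.986, 0.169, 0.001], [0.169, 0.986, 0.001], [-0.001, 0.001, -1.0]]
T [1.3, -0.1, 44.0] A [0.001, 0.001, -0.0]
```

```bash
python3 -m creep '[{"translation":[1,0,15],"angular":[0,0,0],"jaw":0.2},{"translation":[1,0,28],"angular":[0,0,0],"jaw":0.2},{"translation":[1,0,38],"angular":[0,0,0],"jaw":0.2},{"translation":[1,0,44],"angular":[0,0,0],"jaw":0.2},{"translation":[1,0,44],"angular":[0,0,0],"jaw":0.2},{"translation":[1,0,44],"angular":[0,0,0],"jaw":1},{"translation":[1,0,44],"angular":[0,0,0],"jaw":1},{"translation":[1,0,44],"angular":[0,0,0],"jaw":1}]'; python3 -m creep '[{"translation":[0,0,0],"angular":[0,0,0],"jaw":1},{"translation":[0,0,-35],"angular":[0,0,0],"jaw":1},{"translation":[0,0,-80],"angular":[0,0,0],"jaw":1},{"translation":[0,-15,-110],"angular":[0,0,0],"jaw":1},{"translation":[0,-55,-110],"angular":[0,0,0],"jaw":1},{"translation":[0,-90,-110],"angular":[0,0,0],"jaw":1},{"translation":[0,-115,-110],"angular":[0,0,0],"jaw":1},{"translation":[0,-115,-110],"angular":[0,0,0],"jaw":1}]'; python3 - <<'E'
from h import *
im=ctrl.get_image("wrist");cv2.imwrite("pics/w3.png",im[:,:,::-1]);ctrl.get_image("side")
st();o=ctrl.get_obs()
go([*NEST["right"],16],Rdown(),o["ee_pos"],R.from_rotvec(o["orientation"]).as_matrix())
E
```

```text
t: 21.65
ee_pos: [490.2, -97.3, 16.2]
orientation: [-0.266, -3.13, -0.002]
ft_force: [-0.1, -0.3, 0.7]
width: 76.5
grasp_force: 0.0
t: 22.65
ee_pos: [470.4, -211.9, 126.0]
orientation: [-0.27, -3.13, -0.002]
ft_force: [0.1, 0.4, 0.1]
width: 87.8
grasp_force: 0.0
t 22.75 pos [ 470.4 -210.4  125.9] rot [-2.670e-01 -3.129e+00 -2.000e-03] q [-0.44  0.41  1.94  0.    0.8  -1.85] F [ 0.17 -0.09 -0.66] M [ 0.107  0.031 -0.052] w 87.6 g 0.0
axes [[-0.986, 0.17, -0.001], [0.17, 0.986, 0.002], [0.001, 0.001, -1.0]]
T [-0.2, -0.8, 109.9] A [0.001, -0.001, -0.001]
```

View pics/w3.png

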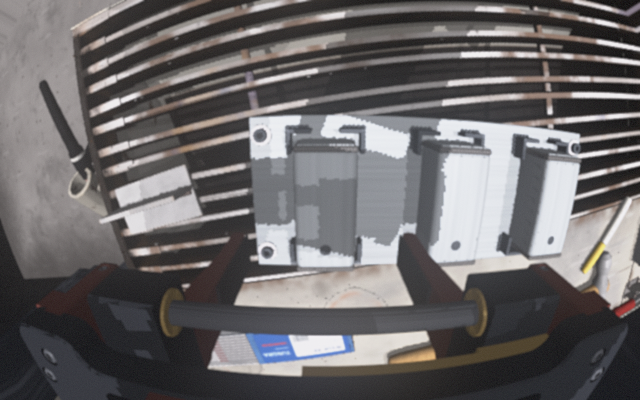

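The left and middle stubs are seated, and the right stub (326,200) is centred between the fingers.

```bash
python3 -m creep '[{"translation":[0,-0.5,45],"angular":[0,0,0],"jaw":1},{"translation":[0,-0.5,85],"angular":[0,0,0],"jaw":1},{"translation":[0,-0.5,109.5],"angular":[0,0,0],"jaw":1},{"translation":[0,-0.5,109.5],"angular":[0,0,0],"jaw":0.5},{"translation":[0,-0.5,109.5],"angular":[0,0,0],"jaw":0.2},{"translation":[0,-0.5,109.5],"angular":[0,0,0],"jaw":0.2},{"translation":[0,-0.5,109.5],"angular":[0,0,0],"jaw":0.2},{"translation":[0,-0.5,109.5],"angular":[0,0,0],"jaw":0.2}]'; python3 - <<'E'
from h import *
for i in range(3): ctrl.get_image("side")
st();o=ctrl.get_obs()
go([515,-232,240],Rdown(-0.425),o["ee_pos"],R.from_rotvec(o["orientation"]).as_matrix())
E
```

```text
t: 23.75
ee_pos: [471.1, -211.0, 17.5]
orientation: [0.266, 3.129, 0.002]
ft_force: [0.3, 4.1, 6.7]
width: 49.8
grasp_force: 30.0
t 23.9 pos [ 471.  -211.    17.4] rot [2.660e-01 3.129e+00 2.000e-03] q [-0.45  0.6   1.97  0.    0.57 -1.85] F [-0.65  2.94  6.9 ] M [ 0.456  0.03  -0.006] w 50.0 g 30.0
axes [[-0.986, 0.169, 0.001], [0.169, 0.986, 0.001], [-0.001, 0.001, -1.0]]
T [-47.0, -13.0, -222.6] A [0.001, 0.001, 0.255]
```

```bash
python3 -m creep '[{"translation":[0,0,-20],"angular":[0,0,0],"jaw":0.2},{"translation":[0,0,-50],"angular":[0,0,0],"jaw":0.2},{"translation":[-8,-2,-95],"angular":[0,0,0.06],"jaw":0.2},{"translation":[-20,-5,-140],"angular":[0,0,0.13],"jaw":0.2},{"translation":[-35,-9,-185],"angular":[0,0,0.2],"jaw":0.2},{"translation":[-47,-13,-215],"angular":[0,0,0.255],"jaw":0.2},{"translation":[-47,-13,-223],"angular":[0,0,0.255],"jaw":0.2},{"translation":[-47,-13,-223],"angular":[0,0,0.255],"jaw":0.2}]'; python3 obs.py
python3 -m creep '[{"translation":[0,0,0],"angular":[0,0.17,0],"jaw":0.2},{"translation":[0,0,0],"angular":[0,0.35,0],"jaw":0.2},{"translation":[0,0,0],"angular":[0,0.524,0],"jaw":0.2},{"translation":[0,0,0],"angular":[0,0.524,0],"jaw":0.2},{"translation":[0,0,0],"angular":[0,0.35,0],"jaw":0.2},{"translation":[0,0,0],"angular":[0,0.17,0],"jaw":0.2},{"translation":[0,0,0],"angular":[0,0,0],"jaw":0.2},{"translation":[0,0,0],"angular":[0,0,0],"jaw":0.2}]'; python3 obs.py
```

```text
t: 24.9
ee_pos: [513.3, -231.5, 238.3]
orientation: [-0.66, -3.069, -0.003]
ft_force: [-0.2, 0.1, -7.0]
width: 49.7
grasp_force: 30.0
t 25.3 pos [ 514.3 -231.9  238.7] rot [-6.610e-01 -3.069e+00 -2.000e-03] q [-0.45  0.32  1.75  0.    1.08 -1.59] F [-0.52 -0.14 -7.09] M [ 0.054 -0.026  0.04 ] w 50.1 g 30.0
axes [[-0.911, 0.412, -0.002], [0.412, 0.911, 0.002], [0.002, 0.001, -1.0]]
F [ 0.12 -0.02 -6.46] M [ 0.028 -0.02   0.001] M about fy -0.015 sd [0.028 0.017 0.03 ]
t: 26.3
ee_pos: [511.6, -230.6, 240.8]
orientation: [0.662, 3.071, 0.001]
ft_force: [-0.6, 0.0, -6.3]
width: 50.2
grasp_force: 30.0
t 26.7 pos [ 515.2 -232.3  239. ] rot [-6.620e-01 -3.069e+00 -2.000e-03] q [-0.45  0.32  1.75  0.    1.08 -1.59] F [-0.01 -0.01 -6.46] M [-0.016 -0.031  0.014] w 49.9 g 30.0
axes [[-0.911, 0.412, -0.001], [0.412, 0.911, 0.002], [0.002, 0.001, -1.0]]
F [ 0.08  0.11 -6.81] M [-0.011 -0.023  0.004] M about fy -0.024 sd [0.024 0.013 0.02 ]
```

```bash
python3 -m creep '[{"translation":[0,0,0],"angular":[0,-0.17,0],"jaw":0.2},{"translation":[0,0,0],"angular":[0,-0.35,0],"jaw":0.2},{"translation":[0,0,0],"angular":[0,-0.524,0],"jaw":0.2},{"translation":[0,0,0],"angular":[0,-0.524,0],"jaw":0.2},{"translation":[0,0,0],"angular":[0,-0.35,0],"jaw":0.2},{"translation":[0,0,0],"angular":[0,-0.17,0],"jaw":0.2},{"translation":[0,0,0],"angular":[0,0,0],"jaw":0.2},{"translation":[0,0,0],"angular":[0,0,0],"jaw":0.2}]'; python3 obs.py; python3 - <<'E'
from h import *
o=ctrl.get_obs()
go([471,-211,60],Rdown(),o["ee_pos"],R.from_rotvec(o["orientation"]).as_matrix())
E
```

```text
t: 27.7
ee_pos: [518.5, -233.9, 240.1]
orientation: [0.662, 3.071, 0.001]
ft_force: [0.0, 0.6, -6.8]
width: 49.9
grasp_force: 30.0
t 28.1 pos [ 514.1 -231.8  239.7] rot [-6.620e-01 -3.071e+00 -2.000e-03] q [-0.45  0.31  1.75  0.    1.08 -1.59] F [ 0.79  0.1  -5.61] M [0.022 0.003 0.024] w 49.9 g 30.0
axes [[-0.911, 0.412, 0.0], [0.412, 0.911, 0.001], [0.0, 0.001, -1.0]]
F [ 0.08  0.02 -6.64] M [0.01  0.008 0.002] M about fy 0.009 sd [0.016 0.011 0.019]
T [47.8, 1.0, 179.8] A [0.001, -0.0, -0.255]
```

```bash
python3 -m creep '[{"translation":[0,0,0],"angular":[0,0.17,0],"jaw":0.2},{"translation":[0,0,0],"angular":[0,0.35,0],"jaw":0.2},{"translation":[0,0,0],"angular":[0,0.53,0],"jaw":0.2},{"translation":[0,0,0],"angular":[0,0.56,0],"jaw":0.2},{"translation":[0,0,0],"angular":[0,0.56,0],"jaw":0.2},{"translation":[0,0,0],"angular":[0,0.56,0],"jaw":0.2},{"translation":[0,0,0],"angular":[0,0.56,0],"jaw":0.2},{"translation":[0,0,0],"angular":[0,0.56,0],"jaw":0.2}]'; python3 -c "
from h import *
st()"
python3 -m creep '[{"translation":[0,0,0],"angular":[0,-0.17,0],"jaw":0.2},{"translation":[0,0,0],"angular":[0,-0.34,0],"jaw":0.2},{"translation":[0,0,0],"angular":[0,-0.48,0],"jaw":0.2},{"translation":[0,0,0],"angular":[0,-0.56,0],"jaw":0.2},{"translation":[0,0,0],"angular":[0,-0.56,0],"jaw":0.2},{"translation":[0,0,0],"angular":[0,-0.56,0],"jaw":0.2},{"translation":[0,0,0],"angular":[0,-0.56,0],"jaw":0.2},{"translation":[0,0,0],"angular":[0,-0.56,0],"jaw":0.2}]'; python3 obs.py
```

```text
t: 29.1
ee_pos: [514.6, -232.0, 240.2]
orientation: [-0.546, -2.533, -0.158]
ft_force: [0.3, 0.2, -6.6]
width: 49.9
grasp_force: 30.0
t 29.1 pos [ 514.6 -232.   240.2] rot [-0.546 -2.533 -0.158] q [-0.44  0.61  1.4  -0.01  1.7  -1.59] F [ 0.28  0.2  -6.59] M [-0.318 -0.76   0.008] w 49.9 g 30.0
axes [[-0.773, 0.412, -0.483], [0.349, 0.911, 0.219], [0.53, 0.001, -0.848]]
t: 30.1
ee_pos: [514.9, -232.2, 239.1]
orientation: [-0.662, -3.069, -0.002]
ft_force: [0.3, 0.2, -7.2]
width: 49.7
grasp_force: 30.0
t 30.5 pos [ 514.7 -232.   239.4] rot [-6.62e-01 -3.07e+00 -2.00e-03] q [-0.45  0.32  1.75  0.    1.08 -1.59] F [-0.79 -0.44 -6.97] M [-0.044 -0.035 -0.017] w 49.8 g 30.0
axes [[-0.911, 0.412, -0.001], [0.412, 0.911, 0.001], [0.001, 0.001, -1.0]]
F [ 0.04  0.19 -6.28] M [-0.006 -0.018 -0.002] M about fy -0.019 sd [0.024 0.03  0.045]
```

```bash
python3 -m creep '[{"translation":[0,0,0],"angular":[0,-0.17,0],"jaw":0.2},{"translation":[0,0,0],"angular":[0,-0.35,0],"jaw":0.2},{"translation":[0,0,0],"angular":[0,-0.53,0],"jaw":0.2},{"translation":[0,0,0],"angular":[0,-0.56,0],"jaw":0.2},{"translation":[0,0,0],"angular":[0,-0.56,0],"jaw":0.2},{"translation":[0,0,0],"angular":[0,-0.56,0],"jaw":0.2},{"translation":[0,0,0],"angular":[0,-0.56,0],"jaw":0.2},{"translation":[0,0,0],"angular":[0,-0.56,0],"jaw":0.2}]'; python3 -c "
from h import *
st()"
python3 -m creep '[{"translation":[0,0,0],"angular":[0,0.17,0],"jaw":0.2},{"translation":[0,0,0],"angular":[0,0.34,0],"jaw":0.2},{"translation":[0,0,0],"angular":[0,0.48,0],"jaw":0.2},{"translation":[0,0,0],"angular":[0,0.56,0],"jaw":0.2},{"translation":[0,0,0],"angular":[0,0.56,0],"jaw":0.2},{"translation":[0,0,0],"angular":[0,0.56,0],"jaw":0.2},{"translation":[0,0,0],"angular":[0,0.56,0],"jaw":0.2},{"translation":[0,0,0],"angular":[0,0.56,0],"jaw":0.2}]'; python3 obs.py;  python3 - <<'E'
from h import *
o=ctrl.get_obs()
go([471,-211,60],Rdown(),o["ee_pos"],R.from_rotvec(o["orientation"]).as_matrix())
E
```

```text
t: 31.5
ee_pos: [515.0, -232.2, 239.5]
orientation: [0.546, 2.532, -0.155]
ft_force: [0.2, -0.1, -6.6]
width: 50.2
grasp_force: 30.0
t 31.5 pos [ 515.  -232.2  239.5] rot [ 0.546  2.532 -0.155] q [-0.45  0.14  2.13  0.05  0.32 -1.64] F [ 0.19 -0.1  -6.61] M [0.317 0.788 0.039] w 50.2 g 30.0
axes [[-0.772, 0.412, 0.484], [0.35, 0.911, -0.218], [-0.53, 0.001, -0.848]]
t: 32.5
ee_pos: [514.3, -231.9, 239.6]
orientation: [0.662, 3.071, 0.002]
ft_force: [-0.4, 0.5, -6.5]
width: 49.8
grasp_force: 30.0
t 32.9 pos [ 514.7 -232.1  239.5] rot [-6.62e-01 -3.07e+00 -2.00e-03] q [-0.45  0.32  1.75  0.    1.08 -1.59] F [ 0.46  0.2  -7.28] M [-0.047 -0.003  0.024] w 49.7 g 30.0
axes [[-0.911, 0.412, -0.0], [0.412, 0.911, 0.001], [0.001, 0.001, -1.0]]
F [-0.31 -0.25 -6.57] M [-0.003  0.011  0.002] M about fy 0.01 sd [0.03  0.014 0.014]
T [48.3, 1.0, 179.5] A [0.001, -0.001, -0.255]
```

The right one is clearly sound (±32° with dwell, change under 0.03 N·m). The quick rocks on the first two were likely too short for the bar to roll across. I'll put the right one back, then re-shake the others with a dwell.

```bash
python3 -m creep '[{"translation":[16,0,35],"angular":[0,0,-0.08],"jaw":0.2},{"translation":[32,1,70],"angular":[0,0,-0.17],"jaw":0.2},{"translation":[48,1,105],"angular":[0,0,-0.255],"jaw":0.2},{"translation":[48,1,140],"angular":[0,0,-0.255],"jaw":0.2},{"translation":[48,1,165],"angular":[0,0,-0.255],"jaw":0.2},{"translation":[48,1,179.5],"angular":[0,0,-0.255],"jaw":0.2},{"translation":[48,1,179.5],"angular":[0,0,-0.255],"jaw":0.2},{"translation":[48,1,179.5],"angular":[0,0,-0.255],"jaw":0.2}]'; python3 - <<'E'
from h import *
ctrl.get_image("side")
st();o=ctrl.get_obs()
go([471,-211,17],Rdown(),o["ee_pos"],R.from_rotvec(o["orientation"]).as_matrix())
E
```

```text
t: 33.9
ee_pos: [472.1, -211.5, 60.8]
orientation: [0.266, 3.129, 0.001]
ft_force: [1.3, -0.6, -6.7]
width: 50.0
grasp_force: 30.0
t 33.95 pos [ 472.1 -211.6   61. ] rot [2.660e-01 3.129e+00 1.000e-03] q [-0.44  0.52  1.96  0.    0.66 -1.85] F [ 0.02  0.82 -7.59] M [-0.008  0.003 -0.017] w 49.9 g 30.0
axes [[-0.986, 0.169, 0.001], [0.169, 0.986, 0.0], [-0.001, 0.001, -1.0]]
T [1.3, 0.3, 44.0] A [0.001, 0.001, -0.0]
```

```bash
python3 -m creep '[{"translation":[1,0,15],"angular":[0,0,0],"jaw":0.2},{"translation":[1,0,28],"angular":[0,0,0],"jaw":0.2},{"translation":[1,0,38],"angular":[0,0,0],"jaw":0.2},{"translation":[1,0,44],"angular":[0,0,0],"jaw":0.2},{"translation":[1,0,44],"angular":[0,0,0],"jaw":0.2},{"translation":[1,0,44],"angular":[0,0,0],"jaw":1},{"translation":[1,0,44],"angular":[0,0,0],"jaw":1},{"translation":[1,0,44],"angular":[0,0,0],"jaw":1}]'; python3 -m creep '[{"translation":[0,0,0],"angular":[0,0,0],"jaw":1},{"translation":[0,0,-35],"angular":[0,0,0],"jaw":1},{"translation":[0,0,-80],"angular":[0,0,0],"jaw":1},{"translation":[0,15,-110],"angular":[0,0,0],"jaw":1},{"translation":[0,55,-110],"angular":[0,0,0],"jaw":1},{"translation":[0,90,-110],"angular":[0,0,0],"jaw":1},{"translation":[0,115,-110],"angular":[0,0,0],"jaw":1},{"translation":[0,115,-110],"angular":[0,0,0],"jaw":1}]'; python3 - <<'E'
from h import *
im=ctrl.get_image("wrist");cv2.imwrite("pics/w4.png",im[:,:,::-1])
st();o=ctrl.get_obs()
go([490,-97.5,17],Rdown(),o["ee_pos"],R.from_rotvec(o["orientation"]).as_matrix())
E
```

```text
t: 34.95
ee_pos: [470.6, -211.1, 16.1]
orientation: [0.266, 3.13, 0.002]
ft_force: [-0.2, 0.4, 0.2]
width: 76.4
grasp_force: 0.0
t: 35.95
ee_pos: [489.9, -96.5, 126.2]
orientation: [-0.262, -3.13, -0.002]
ft_force: [0.5, -0.1, -0.4]
width: 87.8
grasp_force: 0.0
t 36.0 pos [489.8 -97.4 126.2] rot [-2.63e-01 -3.13e+00 -2.00e-03] q [-0.22  0.39  1.97  0.    0.78 -1.62] F [ 0.74 -0.28 -0.18] M [ 0.022 -0.044 -0.001] w 87.9 g 0.0
axes [[-0.986, 0.167, -0.0], [0.167, 0.986, 0.001], [0.001, 0.001, -1.0]]
T [-0.3, -0.2, 109.2] A [0.001, -0.001, 0.001]
```

View pics/w4.png

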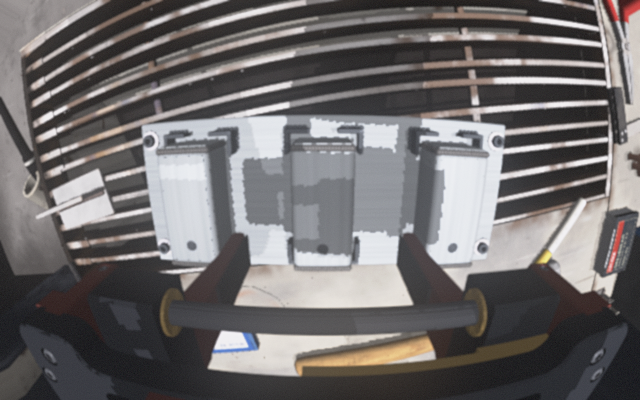

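All three stubs are seated, with the right one back at (190,205). The left one's weight, about 4.1 N, is below the 4.4 N minimum for a loaded stub, so the middle is the prime suspect. I'll re-shake it with a dwell.

```bash
python3 -m creep '[{"translation":[0,0,45],"angular":[0,0,0],"jaw":1},{"translation":[0,0,85],"angular":[0,0,0],"jaw":1},{"translation":[0,0,109],"angular":[0,0,0],"jaw":1},{"translation":[0,0,109],"angular":[0,0,0],"jaw":0.5},{"translation":[0,0,109],"angular":[0,0,0],"jaw":0.2},{"translation":[0,0,109],"angular":[0,0,0],"jaw":0.2},{"translation":[0,0,109],"angular":[0,0,0],"jaw":0.2},{"translation":[0,0,109],"angular":[0,0,0],"jaw":0.2}]';python3 -m creep '[{"translation":[0,0,-20],"angular":[0,0,0],"jaw":0.2},{"translation":[0,0,-50],"angular":[0,0,0],"jaw":0.2},{"translation":[-10,0,-95],"angular":[0,0,0.01],"jaw":0.2},{"translation":[-25,-3,-140],"angular":[0,0,0.02],"jaw":0.2},{"translation":[-45,-5,-185],"angular":[0,0,0.03],"jaw":0.2},{"translation":[-60,-7,-215],"angular":[0,0,0.04],"jaw":0.2},{"translation":[-60,-7,-223],"angular":[0,0,0.04],"jaw":0.2},{"translation":[-60,-7,-223],"angular":[0,0,0.04],"jaw":0.2}]'
python3 -m creep '[{"translation":[0,0,0],"angular":[0,-0.17,0],"jaw":0.2},{"translation":[0,0,0],"angular":[0,-0.35,0],"jaw":0.2},{"translation":[0,0,0],"angular":[0,-0.53,0],"jaw":0.2},{"translation":[0,0,0],"angular":[0,-0.56,0],"jaw":0.2},{"translation":[0,0,0],"angular":[0,-0.56,0],"jaw":0.2},{"translation":[0,0,0],"angular":[0,-0.56,0],"jaw":0.2},{"translation":[0,0,0],"angular":[0,-0.56,0],"jaw":0.2},{"translation":[0,0,0],"angular":[0,-0.56,0],"jaw":0.2}]'; python3 -c "
from h import *
st()"
python3 -m creep '[{"translation":[0,0,0],"angular":[0,0.17,0],"jaw":0.2},{"translation":[0,0,0],"angular":[0,0.34,0],"jaw":0.2},{"translation":[0,0,0],"angular":[0,0.48,0],"jaw":0.2},{"translation":[0,0,0],"angular":[0,0.56,0],"jaw":0.2},{"translation":[0,0,0],"angular":[0,0.56,0],"jaw":0.2},{"translation":[0,0,0],"angular":[0,0.56,0],"jaw":0.2},{"translation":[0,0,0],"angular":[0,0.56,0],"jaw":0.2},{"translation":[0,0,0],"angular":[0,0.56,0],"jaw":0.2}]'; python3 obs.py
```

```text
t: 37.0
ee_pos: [490.3, -97.6, 18.0]
orientation: [0.266, 3.129, 0.002]
ft_force: [-1.1, 0.8, 7.6]
width: 50.2
grasp_force: 30.0
t: 38.0
ee_pos: [546.3, -114.5, 239.0]
orientation: [-0.328, -3.122, -0.002]
ft_force: [0.1, -0.8, -6.3]
width: 49.7
grasp_force: 30.0
t: 39.0
ee_pos: [548.0, -114.9, 240.0]
orientation: [0.271, 2.57, -0.076]
ft_force: [-0.3, 0.2, -5.3]
width: 49.7
grasp_force: 30.0
t 39.0 pos [ 548.  -114.9  240. ] rot [ 0.271  2.57  -0.076] q [-0.24  0.13  2.13  0.05  0.32 -1.64] F [-0.25  0.19 -5.31] M [ 0.204  0.627 -0.019] w 49.7 g 30.0
axes [[-0.829, 0.208, 0.519], [0.177, 0.978, -0.109], [-0.53, 0.001, -0.848]]
t: 40.0
ee_pos: [547.3, -114.8, 240.2]
orientation: [0.329, 3.124, 0.002]
ft_force: [0.2, 0.3, -5.5]
width: 50.1
grasp_force: 30.0
t 40.4 pos [ 547.7 -114.9  240.1] rot [-3.290e-01 -3.124e+00 -2.000e-03] q [-0.23  0.31  1.76  0.    1.07 -1.59] F [ 1.17  0.32 -5.33] M [ 0.016 -0.057 -0.036] w 49.7 g 30.0
axes [[-0.978, 0.208, -0.0], [0.208, 0.978, 0.001], [0.001, 0.001, -1.0]]
F [ 0.19  0.42 -5.03] M [-0.015 -0.045 -0.013] M about fy -0.047 sd [0.03  0.024 0.032]
```

```bash
python3 -m creep '[{"translation":[0,0,0],"angular":[0,0.17,0],"jaw":0.2},{"translation":[0,0,0],"angular":[0,0.35,0],"jaw":0.2},{"translation":[0,0,0],"angular":[0,0.53,0],"jaw":0.2},{"translation":[0,0,0],"angular":[0,0.56,0],"jaw":0.2},{"translation":[0,0,0],"angular":[0,0.56,0],"jaw":0.2},{"translation":[0,0,0],"angular":[0,0.56,0],"jaw":0.2},{"translation":[0,0,0],"angular":[0,0.56,0],"jaw":0.2},{"translation":[0,0,0],"angular":[0,0.56,0],"jaw":0.2}]'; python3 -c "
from h import *
st()"
python3 -m creep '[{"translation":[0,0,0],"angular":[0,-0.17,0],"jaw":0.2},{"translation":[0,0,0],"angular":[0,-0.34,0],"jaw":0.2},{"translation":[0,0,0],"angular":[0,-0.48,0],"jaw":0.2},{"translation":[0,0,0],"angular":[0,-0.56,0],"jaw":0.2},{"translation":[0,0,0],"angular":[0,-0.56,0],"jaw":0.2},{"translation":[0,0,0],"angular":[0,-0.56,0],"jaw":0.2},{"translation":[0,0,0],"angular":[0,-0.56,0],"jaw":0.2},{"translation":[0,0,0],"angular":[0,-0.56,0],"jaw":0.2}]'; python3 obs.py
```

```text
t: 41.4
ee_pos: [547.6, -114.8, 240.9]
orientation: [-0.27, -2.571, -0.079]
ft_force: [0.0, 0.1, -5.1]
width: 49.7
grasp_force: 30.0
t 41.4 pos [ 547.6 -114.8  240.9] rot [-0.27  -2.571 -0.079] q [-0.22  0.6   1.41 -0.01  1.69 -1.58] F [ 0.01  0.12 -5.06] M [-0.086 -0.653  0.022] w 49.7 g 30.0
axes [[-0.829, 0.208, -0.518], [0.176, 0.978, 0.111], [0.53, 0.001, -0.848]]
t: 42.4
ee_pos: [548.0, -115.0, 239.7]
orientation: [-0.328, -3.123, -0.002]
ft_force: [0.6, -0.2, -6.0]
width: 50.2
grasp_force: 30.0
t 42.8 pos [ 547.7 -114.9  240. ] rot [-3.290e-01 -3.124e+00 -2.000e-03] q [-0.23  0.31  1.76  0.    1.07 -1.59] F [ 0.31 -0.02 -3.66] M [0.062 0.039 0.012] w 50.0 g 30.0
axes [[-0.978, 0.208, -0.001], [0.208, 0.978, 0.001], [0.001, 0.001, -1.0]]
F [-0.04 -0.02 -4.87] M [0.031 0.057 0.007] M about fy 0.061 sd [0.045 0.021 0.007]
```

The middle stub rattles: the moment shifts from −0.047 to +0.061 N·m. Next: hold it out over the back plate.

```bash
python3 -m creep '[{"translation":[-10,2,0],"angular":[0,0,0],"jaw":0.2},{"translation":[-30,6,0],"angular":[0,0,0],"jaw":0.2},{"translation":[-52,11,0],"angular":[0,0,0],"jaw":0.2},{"translation":[-74,16,0],"angular":[0,0,0],"jaw":0.2},{"translation":[-88,19,0],"angular":[0,0,0],"jaw":0.2},{"translation":[-88,19,0],"angular":[0,0,0],"jaw":0.2},{"translation":[-88,19,0],"angular":[0,0,0],"jaw":0.2},{"translation":[-88,19,0],"angular":[0,0,0],"jaw":0.2}]'; python3 -m creep '[{"translation":[0,0,0],"angular":[0,0,0],"jaw":0.2},{"translation":[0,0,0],"angular":[0,0,0],"jaw":0.2},{"translation":[0,0,0],"angular":[0,0,0],"jaw":0.2},{"translation":[0,0,0],"angular":[0,0,0],"jaw":0.2},{"translation":[0,0,0],"angular":[0,0,0],"jaw":0.2},{"translation":[0,0,0],"angular":[0,0,0],"jaw":0.2},{"translation":[0,0,0],"angular":[0,0,0],"jaw":0.2},{"translation":[0,0,0],"angular":[0,0,0],"jaw":0.2}]'; python3 - <<'E'
from h import *
st();im=np.vstack([ctrl.get_image("side")[60:360],ctrl.get_image("top")[100:400]]);cv2.imwrite("pics/f.png",im[:,:,::-1])
E
```

```text
t: 43.8
ee_pos: [637.1, -114.6, 240.1]
orientation: [-0.329, -3.123, -0.002]
ft_force: [0.0, 0.7, -5.3]
width: 49.8
grasp_force: 30.0
t: 44.8
ee_pos: [637.8, -114.6, 240.0]
orientation: [-0.329, -3.124, -0.002]
ft_force: [-0.0, -0.1, -4.8]
width: 50.0
grasp_force: 30.0
t 44.8 pos [ 637.8 -114.6  240. ] rot [-3.290e-01 -3.124e+00 -2.000e-03] q [-0.2   0.44  1.56  0.    1.14 -1.56] F [-0.01 -0.11 -4.82] M [0.026 0.05  0.015] w 50.0 g 30.0
axes [[-0.978, 0.208, -0.0], [0.208, 0.978, 0.001], [0.001, 0.001, -1.0]]
```

View pics/f.png

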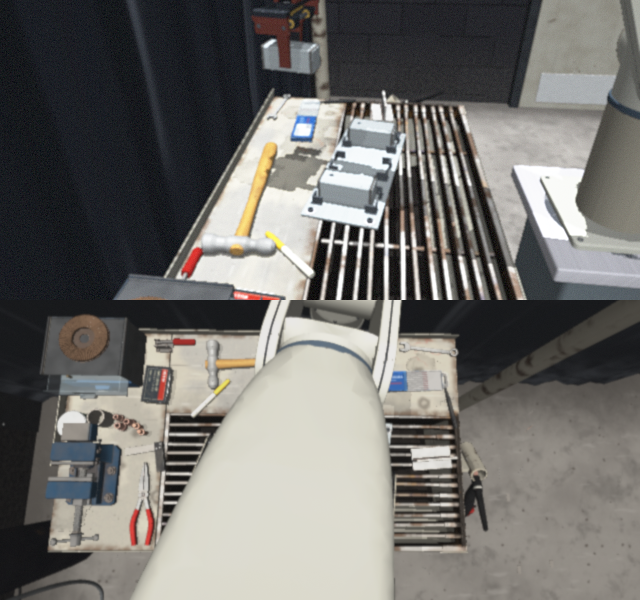

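The side view shows the held stub near (290,55), roughly level and up over the plate. The other two are seated at (350,185) and (372,132), and the bystanders are in place.

```bash
python3 -c "
from workcell import ctrl
print(ctrl.close_job())"
```

```text
the job is handed in; nothing more can be done
None
```

The stub from the middle nest rattles (0.11 N·m moment shift), and I handed the job in at about 45 s with it held level over the back plate and the other two in their nests; the first quick rocks were too short to show it, so after all three had been shaken and set back I shook the middle one again with a pause at each end, while the left one had only the quick rocks and was ruled out because it weighs too little to hold the bar.

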